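# Screw a camera elbow to its mark and drift out its coupling sleeve

## Task

The angled camera adapter has only been started on the leaning threaded port of the microscope head: screw it on, clockwise seen from above, until its outlet points at the yellow mark on the ring below it, then let go of it; leave that ring as it is set. Then, with the adapter still pointing at the mark, use the red-handled steel drift to push the brass sleeve through the adapter from the back until it stands out of the outlet as far as it will go. Draw the drift out again, lay it back across both saddles of its blue rack, and do not disturb the slide box, the eyepiece or the oil bottle.

Things in the scene. Friction and masses are not known exactly. Their poses are not given: they have to be found in the camera images.
- head: White microscope head (150 x 105 x 60 mm, its top 96 mm above the table) in a steel cradle (180 x 140 mm plate), fixed to the table. Origin: under the centre of the plate. Its z is up. Two black eyepiece tubes point away on its +x side. The black port leans 30 degrees from vertical towards the head's own -x; its axis starts at (-20, 0, 100) mm in the head's frame and runs along (-0.5, 0, 0.866).
- adapter (a joint): Turn of the adapter on the thread, rad: 0 when the outlet points along the head's own +y, growing as it is turned clockwise seen from above along the port (screwing on). It sinks 6 mm along the port per turn; at 0 the bore crosses the port axis 64 mm up along it from its start. Limits -3.0 and 0.9. It needs about 0.25 N m to turn and stays where it is left.
- ring (a joint): Setting of the grey index ring (52 mm diameter, 10 mm thick) that carries the yellow mark, same zero and same sense as the adapter's turn, so the outlet points at the mark when both joints read the same. It is clamped stiff (2 N m); leave it.
- mark (a point): Outer end part of the yellow mark, a 6 mm wide pointer on the index ring, 40 mm out from the port's axis. x: outwards from the port's axis through the mark, z: along the port, upwards.
- outlet (a point): Centre of the outlet mouth of the adapter, 32 mm from the port's axis. The outlet is the end with the black collar (37 mm across) and a yellow line on top. x: out of the outlet along the bore, z: along the port, upwards. Below the adapter's run is a round skirt (40 mm diameter) over the thread. The adapter's run is a dark steel tube, 30 mm outside, 64 mm long, with a straight bore of 20 mm right through.
- back (a point): Centre of the open back mouth of the bore (20 mm), opposite the outlet, 32 mm from the port's axis; same axes as the outlet. The rear end of the sleeve lies 35 mm inside.
- grip (a point): Centre of the aluminium square grip block on top of the adapter, for turning it: 30 x 30 mm with flat sides square to x and y (x: the outlet's direction), on the port's axis, from 14 mm to 48 mm above the bore's axis along the port (this point 38 mm above it). The black collar with its line reaches 20 mm above the bore's axis. z: along the port, upwards.
- sleeve (a joint): How far the brass sleeve (19 mm diameter, 28 mm long) stands out of its start in the bore, m: 0 at the start, its nose about level with the outlet's mouth (1 mm inside), 0.018 at its stop. It is a press fit: moves with about 5 N and stays put.
- sleeve_nose (a point): Centre of the outer end face of the brass sleeve. x: out of the outlet.
- drift: Drift: straight double-ended steel rod, 11 mm diameter, 200 mm long, along its own x, with a red square grip, 16 x 16 mm and 50 mm long, in the middle; 0.12 kg, the same from both ends. Origin: its centre, on its axis. It starts lying in the rack.
- rack: Blue drift rack (170 x 70 mm base), fixed to the table, with two V saddles 65 mm either side of its centre along its own x (each 14 mm thick, V open upwards, 45 degree faces, cheek tops about 52 mm above the table). Origin: under its centre.
- rack_seat (a point): Where the drift's centre rests when it lies in both saddles, 36 mm above the table; x along the rack. Nothing stands between the saddles above 8 mm.
- slidebox: Green slide box, 100 x 75 x 36 mm, loose; origin under its centre. Bystander.
- eyepiece: Black eyepiece standing on the table, 38 mm diameter, 50 mm tall, loose; origin under its centre. Bystander.
- oil: Amber oil bottle, 34 mm diameter, 68 mm tall, loose; origin under its centre. Bystander.

How it is judged:
By the outcome, as a careful person would: the job done as asked, in the order asked, and still so for the second after the job is handed in, with the robot touching nothing.
It also fails if it takes over 72 s, if anything falls off the work surface, if the arm or the gripper's body presses on something with over 40 N, if the wrist force passes 120 N, or if a joint passes its speed limit or range.

## Robot

A 7-joint arm with a two-finger parallel gripper is mounted at the origin on the work surface. World frame = base frame: x ahead of the robot, y to its left, z up, the work surface at z = 0. Lengths are in m, angles in degrees, forces in N, time in s.
With the tool pointing down it reaches from about 0.35 to 0.775 m from the base axis. Payload 3.1 kg.
Tool frame: the origin (TCP) lies on the centre line of the jaws, within the pads' length; the fingertips stand 17 mm ahead of it and the grasp point (between the pads) lies 2 mm behind it (robot.tip_reach is the distance from the TCP to the fingertips, in m); z points along the fingers, y is the line along which they close (so a half turn about z gives the same grasp; the last joint's range is limited). The gripper opens to 85 mm and grips with 20 to 120 N. Pads are 22 mm wide; open, the fingers measure 114 mm over their backs; the gripper's body (76 mm by 85 mm) begins 54 mm behind the grasp point. The pads swing forward as they close: fully open they stand 13 mm farther back than shut.
Start: joints at [67.741, 17.813, 0.802, 86.603, -0.252, 75.585, -1.558], TCP at [0.187, -0.517, 0.248] pointing down, gripper open.
Joint ranges: [-154.91, 154.91], [-16.99, 109.72], [-72.82, 74.43], [7.12, 147.25], [-82.49, 262.49], [11.32, 116.49], [-174.64, 174.64]. Speed limits (degrees/s): [159.86, 159.86, 180, 180, 180, 180, 180].

## Interface

Orientations are given as [roll, pitch, yaw] about the fixed x, y, z axes, in that order (R = Rz(yaw) Ry(pitch) Rx(roll)).
In Python, from station import robot, fingers, vision, workorder, recognise gives the robot as it stands. Calls block until the motion is done:
- robot.move_to(position, orientation): joint-space move of the TCP to a pose.
- robot.line_to(position, orientation=None, velocity=0.15, f_stop=None): straight line of the TCP; orientation=None keeps the orientation; velocity is the mean speed in m/s. With f_stop (N) it stops when the force on the tool has changed by that much, and returns True; else False.
- robot.move_j(angles): joint-space move.
- fingers.gripper_to(opening, force=None): opening from 0.0 (shut) to 1.0 (fully open); force is the grip in N (None keeps the last); returns when the fingers have stopped.
- robot.pause(seconds).
- robot.inverse_kinematics(position, orientation): joint angles nearest the present ones, or None.
- vision.grab_frame(name): name is "scene" or "top" or "wrist"; returns the picture (480x640x3 uint8, red, green, blue); there is no depth.
- vision.calibration(name): a dict with "mtx" (3x3 intrinsics, pixels), "extrinsics" (4x4, takes a point from world to camera coordinates); the wrist camera has in their place "T_tool_cam" (4x4, takes a point from camera to tool coordinates, whose origin is the TCP and whose axes are the flange's). Camera axes: x right, y up, looking along -z (the intrinsics and any distortion apply to the point x, -y, -z); pixel columns grow to the right and rows downward; lengths in m; the calibration is good to about 2 mm. A picture is of the moment at which its call begins: read the wrist's pose just before it. calibration takes no time and is no camera call.
A pose or a line that the arm cannot do raises robot.PlanningError and nothing moves.
- workorder.close_job(): hands the job in; it is judged then, once.
Trained networks look in the newest picture that a camera, given by its name, has taken for a name from the list of things; names that differ only in an ending like _2 or _b are one class to them, and where a whole thing is asked for, a point or a joint stands for the part that bears it (a point fixed in the world has none). Each returns a list of dicts, best first, with "p" (0 to 1); they miss things now and then, are a little off and sometimes report something else, mostly with a low value. They report only what shows in the picture. A call takes as long as a camera call.
- recognise(label, camera): "rect" ([centre column, centre row, width, height] in pixels, round what is visible of it).
Readings, each from a call of its own:
- robot.current_time_s(): time.
- robot.current_joint_positions(): joint angles.
- robot.current_dq(): joint speeds.
- robot.current_joint_torque(): joint torques, N m.
- robot.current_tool_pos(): TCP position.
- robot.current_eef_rot(): TCP orientation.
- robot.current_contact_force(): force on the tool from outside, world axes, zero at the start.
- robot.current_torque(): the same for the moment, N m.
- robot.current_finger_gap(): opening from 0.0 (shut) to 1.0 (fully open).
- robot.current_gripper_force(): force on a finger pad.
Only numpy, scipy, OpenCV 4.12 (cv2) and the standard library are available. Lean on these libraries where they do the work, as an engineer would, in place of code of your own. Each camera call takes 0.05 s, during which the arm holds its last target. There are 200 camera calls.

## Working session

There is one attempt and no reset: what is moved stays moved. The work goes in short steps, each a Python script; the robot and the scene stay as the last script left them, time stands still between calls to the robot, and variables do not carry over. Pictures are saved under pics/ and viewed, at most 11 in all, crops included, and the job is handed in when it is done.

```bash
ls; mkdir -p pics; python3 - <<'E'
from station import robot,vision,recognise
import cv2,numpy as np
np.set_printoptions(precision=4,suppress=True)
for n in ["scene","top"]:
    im=vision.grab_frame(n); cv2.imwrite(f"pics/{n}0.png",im[:,:,::-1])
    c=vision.calibration(n); print(n,c)
    for l in ["head","adapter","ring","mark","outlet","back","grip","drift","rack","slidebox","eyepiece","oil"]:
        print(l,[(np.round(d["p"],2),np.round(d["rect"],1)) for d in recognise(l,n)[:2]])
print(vision.calibration("wrist"), robot.current_time_s())
E
```

```text
pics
scene {'mtx': array([[537.1896,   0.    , 318.5998],
       [  0.    , 537.1896, 245.8358],
       [  0.    ,   0.    ,   1.    ]]), 'extrinsics': array([[-0.831 ,  0.5562,  0.0108,  0.4489],
       [-0.363 , -0.5568,  0.7472,  0.0894],
       [ 0.4216,  0.617 ,  0.6645, -1.2866],
       [ 0.    ,  0.    ,  0.    ,  1.    ]])}
head [(np.float64(0.93), array([259.6, 288.4, 135.7, 150.8]))]
adapter [(np.float64(0.66), array([285.1, 237.6,  42.2,  49.1]))]
ring [(np.float64(0.74), array([280.1, 265.4,  31.6,  23.9]))]
mark [(np.float64(0.5), array([279.5, 269.1,  29.7,  16.9])), (np.float64(0.25), array([432.4, 399.4,  71.4,  90.1]))]
outlet [(np.float64(0.9), array([285.2, 238.4,  42. ,  50.5]))]
back [(np.float64(0.67), array([286.5, 238.1,  39.7,  50.2]))]
grip [(np.float64(0.58), array([287.9, 239.2,  40.6,  52.3]))]
drift [(np.float64(0.69), array([431.6, 399.1,  69.6,  92.5]))]
rack [(np.float64(0.68), array([426.9, 412.6,  93.3, 101.1]))]
slidebox []
eyepiece [(np.float64(0.73), array([319.6, 247.4,  20.7,  27.1]))]
oil [(np.float64(0.96), array([385.6, 293.8,  19.9,  28.5])
[... 1010 characters left out ...]

rack [(np.float64(0.76), array([189.4, 244.8,  43.9,  76.9]))]
slidebox [(np.float64(0.84), array([443.5, 245.2,  39. ,  43.7])), (np.float64(0.44), array([330.1, 203. ,  26.7,  17. ]))]
eyepiece [(np.float64(0.71), array([365. , 271.5,  12.2,  15.3])), (np.float64(0.54), array([332.9, 212.4,  24.3,  34.7]))]
oil [(np.float64(0.67), array([285. , 285.6,  10. ,   9.1]))]
{'mtx': array([[376.013 ,   0.    , 320.9527],
       [  0.    , 376.013 , 237.0125],
       [  0.    ,   0.    ,   1.    ]]), 'T_tool_cam': array([[ 0.0005,  0.9534,  0.3017,  0.0781],
       [ 1.    , -0.0002, -0.001 , -0.0015],
       [-0.0009,  0.3017, -0.9534, -0.1245],
       [ 0.    ,  0.    ,  0.    ,  1.    ]])} 1.3
```

```bash
python3 - <<'E'
import cv2,numpy as np
a=cv2.imread("pics/top0.png");b=cv2.imread("pics/scene0.png")
A=cv2.resize(a[130:310,150:480],None,fx=2.4,fy=2.4,interpolation=cv2.INTER_CUBIC)[:,:800]
cv2.imwrite("pics/c1.png",A)
cv2.imwrite("pics/c2.png",cv2.resize(b[200:380,180:420],(800,600),interpolation=cv2.INTER_CUBIC))
E
```

```text
(no output)
```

View pics/c1.png

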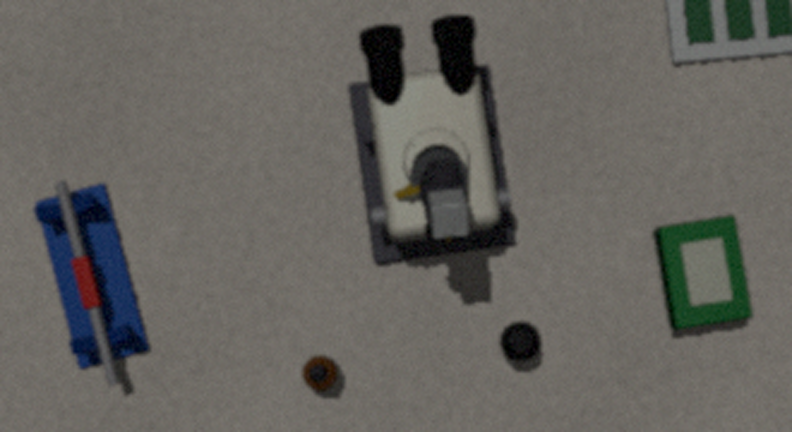

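View pics/c2.png

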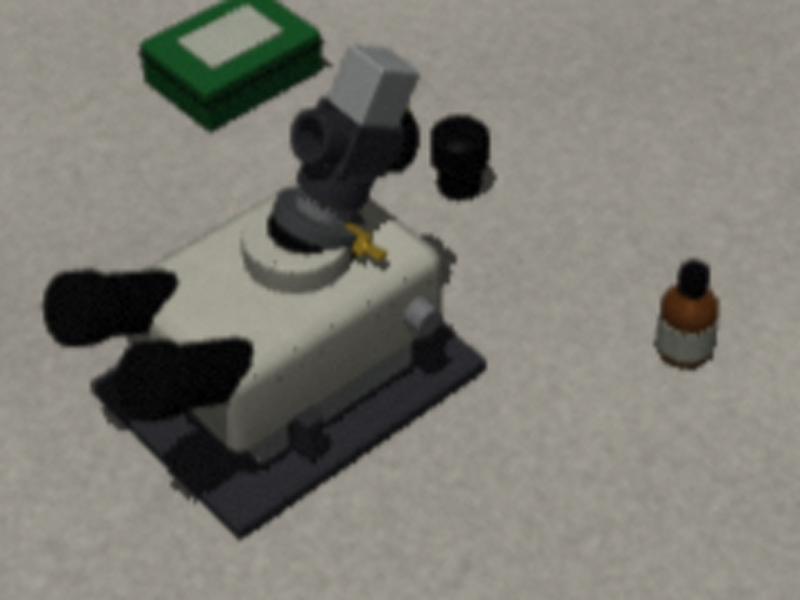

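```bash
cat > h.py <<'E'
import numpy as np,cv2
from scipy.spatial.transform import Rotation as Ro
from scipy.optimize import least_squares
from station import robot,fingers,vision,workorder,recognise
np.set_printoptions(precision=4,suppress=True)
def cam(n,pose=None):
    c=vision.calibration(n)
    if n!="wrist": return c["mtx"],c["extrinsics"]
    T=np.eye(4);T[:3,:3]=Ro.from_euler("xyz",pose[1],degrees=True).as_matrix();T[:3,3]=pose[0]
    return c["mtx"],np.linalg.inv(T@c["T_tool_cam"])
def proj(c,P):
    K,E=c;P=np.atleast_2d(P);q=P@E[:3,:3].T+E[:3,3]
    q=q*[1,-1,-1];q=q@K.T
    return q[:,:2]/q[:,2:]
def ray(c,uv):
    K,E=c;d=np.linalg.inv(K)@[uv[0],uv[1],1];d=E[:3,:3].T@(d*[1,-1,-1]);return -E[:3,:3].T@E[:3,3],d
def onz(c,uv,z):
    o,d=ray(c,uv);return o+d*(z-o[2])/d[2]
def H(hx,hy,yaw,P): return np.atleast_2d(P)@Ro.from_euler("z",yaw).as_matrix().T+[hx,hy,0]
p0=np.array([-.02,0,.1]);p=np.array([-.5,0,3**.5/2])
def fr(th):  # axes of the turned frame in the head's: x out, y, z
    x=np.cos(th)*np.array([0,1,0])+np.sin(th)*np.array([3**.5/2,0,.5]);return np.array([x,np.cross(p,x),p]).T
def bore(th): return p0+p*(.064-.006*th/2/np.pi)
def ad(th,P): return np.atleast_2d(P)@fr(th).T+bore(th)   # adapter-local -> head
def rg(ph,r,hgt): return p0+p*hgt+fr(ph)[:,0]*r
def shot(n,name=None):
    pose=(robot.current_tool_pos(),robot.current_eef_rot());im=vision.grab_frame(n)
    if name: cv2.imwrite(f"pics/{name}.png",im[:,:,::-1])
    return im,cam(n,pose)
E
python3 - <<'E'
from h import *
T=cam("top");S=cam("scene")
t=lambda u,v:(150+u/2.4,130+v/2.4); s=lambda u,v:(180+u*.3,200+v*.3)
def res(q,full=False):
    x,y,w,th,ph,rh,zp=q;r=[]
    def a(c,uv,P,wt=1): r.append((proj(c,H(x,y,w,P))[0]-uv)*wt)
    a(T,t(350,85),[.09,.07,zp]);a(T,t(513,243),[-.09,-.07,zp]);a(T,t(380,262),[-.09,.07,zp])
    a(S,s(240,537),[.09,.07,zp]);a(S,s(95,385),[.09,-.07,zp]);a(S,s(487,365),[-.09,.07,zp])
    a(S,s(385,258),rg(ph,.043,rh));a(T,t(397,192),rg(ph,.043,rh))
    a(S,s(311,135),ad(th,[-.032,0,0]));
    a(T,t(448,212),ad(th,[0,0,.04]),.5)
    a(S,s(380,60),ad(th,[0,0,.048]))
    return np.concatenate(r+[[ (zp-.008)*500]])
f=least_squares(res,[.6,0,.15,-1.5,-.1,.015,.008],loss="soft_l1");print(f.x,f.cost);print(f.fun.round(1))
x,y,w,th,ph=f.x[:5]
for k,P in dict(bore=bore(th),outlet=ad(th,[.032,0,0])[0],back=ad(th,[-.032,0,0])[0],grip=ad(th,[0,0,.038])[0]).items(): print(k,H(x,y,w,P))
a=onz(T,t(62,183),.036);b=onz(T,t(113,383),.036);print("drift",a,b,(a+b)/2,np.linalg.norm(a-b))
a=onz(T,t(74,258),.044);b=onz(T,t(100,307),.044);print("grip",(a+b)/2, onz(T,t(87,282),.044))
for n,uv in dict(oil=t(320,372),eye=t(520,342),box=t(703,272)).items(): print(n,onz(T,uv,.04))
E
```

```text
[ 0.6437 -0.0239  0.1565 -1.5912 -0.317   0.0127  0.0054] 8.409072917943869
[-1.2 -0.8  0.8 -0.2 -2.8  0.5 -0.5 -0.4 -2.1  0.2  0.  -0.6 -0.7 -0.
 -0.9  1.  -0.2  0.2  0.1  0.8  1.3 -1.6 -1.3]
bore [[ 0.5915 -0.0321  0.1567]]
outlet [[ 0.5643 -0.0371  0.1407]]
back [[ 0.6188 -0.0271  0.1727]]
grip [[ 0.5728 -0.0351  0.1897]]
drift [0.6154 0.329  0.036 ] [0.4255 0.2754 0.036 ] [0.5205 0.3022 0.036 ] 0.19729685898446603
grip [0.5201 0.3007 0.044 ] [0.5205 0.3007 0.044 ]
oil [0.4379 0.0797 0.04  ]
eye [ 0.4681 -0.1094  0.04  ]
box [ 0.5364 -0.2839  0.04  ]
```

```bash
cat >> h.py <<'E'
hd=[0.6437,-0.0239,0.1565]
def Rh(): return Ro.from_euler("z",hd[2]).as_matrix()
def tpose(th,k,up):  # tool over the grip, y tool along adapter y*k, TCP 'up' above bore axis along port
    F=Rh()@fr(th);R=np.array([-k*0+0*F[:,0],k*F[:,1],-F[:,2]]).T;R[:,0]=np.cross(R[:,1],R[:,2])
    return H(*hd,ad(th,[0,0,up]))[0], Ro.from_matrix(R).as_euler("xyz",degrees=True)
E
python3 - <<'E'
from h import *
for k in (1,-1):
  for th in (-1.59,-1.2,-.8,-.317):
    for up in (.04,.14):
      q=robot.inverse_kinematics(*map(list,tpose(th,k,up))); print(k,th,up,None if q is None else np.array(q))
E
```

```text
1 -1.59 0.04 [ 36.0239   8.5311 -32.2861 115.4366  -5.2646  28.25   -70.7312]
1 -1.59 0.14 [ 46.3547  -3.9307 -35.2985 113.1666 -17.6595  42.7417 -59.2727]
1 -1.2 0.04 [ 32.9443   8.2312 -28.8838 115.5313  -6.634   28.2426 -91.9007]
1 -1.2 0.14 [ 43.4561  -3.8512 -32.648  113.2513 -17.263   42.6118 -82.0274]
1 -0.8 0.04 [  28.7829    7.8729  -24.3103  115.6628   -8.3675   28.2628 -113.3266]
1 -0.8 0.14 [  40.5197   -3.7864  -29.9503  113.3396  -16.8792   42.4857 -105.3411]
1 -0.317 0.04 [  25.7023    7.6709  -20.951   115.7633   -9.5489   28.2635 -139.9807]
1 -0.317 0.14 [  37.7499   -3.7278  -27.4021  113.4285  -16.5242   42.3564 -133.3789]
-1 -1.59 0.04 [ 20.2004   7.1333 -14.8948 115.9383 -11.6494  28.5461 114.7834]
-1 -1.59 0.14 [  6.5043  -4.3982   1.9464 114.2868 -12.7282  41.9773 115.8997]
-1 -1.2 0.04 [ 25.6135   7.5575 -20.8141 115.7626  -9.6636  28.3757  90.7133]
-1 -1.2 0.14 [-10.0384  -5.1499  17.3674 114.7814 -10.0908  41.6727  91.2254]
-1 -0.8 0.04 [ 31.2951   8.1116 -27.0804 115.5839  -7.3056  28.2186  65.7575]
-1 -0.8 0.14 [ -0.0735  -4.5866   8.0917 114.5093 -11.7876  41.7729  69.7916]
-1 -0.317 0.04 [ 36.0346   8.7017 -32.3764 115.4412  -5.0321  28.0927  36.1235]
-1 -0.317 0.14 [ 17.0051  -3.9704  -7.9445 114.0183 -14.1201  41.9796  44.2444]
```

```bash
python3 - <<'E'
from h import *
P,O=tpose(-1.59,-1,.14); robot.move_to(list(P),list(O))
im,c=shot("wrist","w1"); print(robot.current_time_s(), robot.current_joint_positions())
th,ph,rh=-1.59,-.317,.0127
v=im[:,:,::-1].copy()
def dr(Q,col,close=True):
    cv2.polylines(v,[np.int32(proj(c,H(*hd,Q)).round())],close,col,1)
b=.015
for z in(.014,.048): dr(ad(th,[[b,b,z],[b,-b,z],[-b,-b,z],[-b,b,z]]),(0,0,255))
dr(np.array([rg(ph,.026,rh),rg(ph,.043,rh)]),(255,0,255),False)
dr(np.array([rg(a,.026,rh) for a in np.arange(0,6.3,.2)]),(255,0,0))
an=np.arange(0,6.3,.2); dr(ad(th,np.array([0*an+.032,.0185*np.cos(an),.0185*np.sin(an)]).T),(0,255,0))
cv2.imwrite("pics/w1o.png",v)
E
```

```text
3.4333 [  6.557   -4.3824   1.9882 114.264  -12.7171  41.9784 115.8865]
```

View pics/w1o.png

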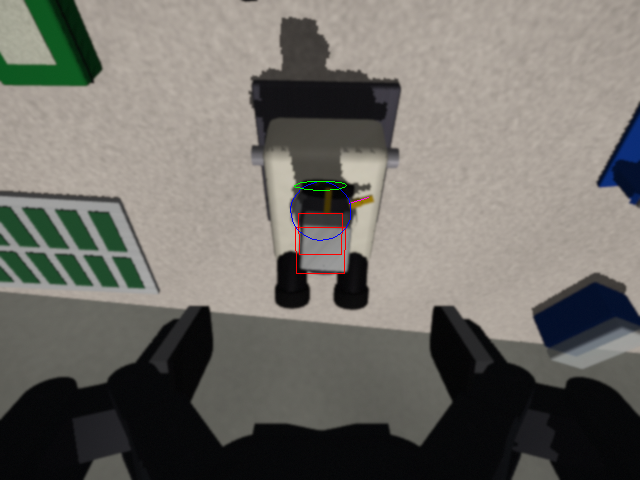

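```bash
python3 - <<'E'
import cv2
a=cv2.imread("pics/w1.png")[70:290,240:410]
cv2.imwrite("pics/w1c.png",cv2.resize(a,None,fx=2.7,fy=2.7,interpolation=cv2.INTER_CUBIC))
E
```

```text
(no output)
```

View pics/w1c.png

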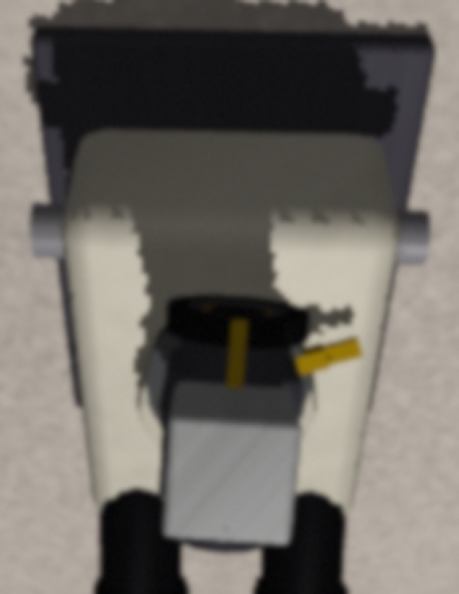

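```bash
cat > fit.py <<'E'
from h import *
T=cam("top");S=cam("scene")
t=lambda u,v:(150+u/2.4,130+v/2.4); s=lambda u,v:(180+u*.3,200+v*.3); m=lambda u,v:(240+u/2.7,70+v/2.7)
W=cam("wrist",tuple(map(np.array,([0]*3,[0]*3))))
P,O=tpose(-1.59,-1,.14); W=cam("wrist",(P,O))
def res(q):
    x,y,w,th,ph,rh,zp,cx,cy=q;r=[]
    def a(c,uv,P,wt=1): 
        r.append((proj(c,H(x,y,w,P))[0]-uv-(np.array([cx,cy]) if c is W else 0))*wt)
    a(T,t(350,85),[.09,.07,zp]);a(T,t(513,243),[-.09,-.07,zp]);a(T,t(380,262),[-.09,.07,zp])
    a(S,s(240,537),[.09,.07,zp]);a(S,s(95,385),[.09,-.07,zp]);a(S,s(487,365),[-.09,.07,zp])
    a(S,s(385,258),rg(ph,.043,rh));a(T,t(397,192),rg(ph,.043,rh))
    a(S,s(311,135),ad(th,[-.032,0,0]));
    a(T,t(448,212),ad(th,[0,0,.04]),.5)
    a(S,s(380,60),ad(th,[0,0,.048]))
    b=.015
    for uv,i,j in ((172,417),b,b),((299,424),b,-b),((290,545),-b,-b),((163,538),-b,b): a(W,m(*uv),ad(th,[i,-j*-1 if 0 else -j*(-1),.048]) if SG>0 else ad(th,[i,-j,.048]))
    a(W,m(239,318),ad(th,[.032,0,.02]));
    a(W,m(360,347),rg(ph,.043,rh)); a(W,m(297,367),rg(ph,.026,rh),.5)
    a(W,m(433,35),[-.09,.07,zp]);a(W,m(38,30),[-.09,-.07,zp])
    return np.concatenate(r+[[(zp-.006)*500,cx*.3,cy*.3]])
for SG in (1,-1):
    f=least_squares(res,[.64,-.024,.156,-1.59,-.3,.0127,.006,0,0],loss="soft_l1");print(SG,f.x,f.cost)
    J=np.linalg.pinv(f.jac.T@f.jac);print(np.sqrt(np.diag(J)));print(f.fun.round(1))
E
python3 fit.py
```

```text
1 [ 0.6437 -0.0226  0.1537 -1.529  -0.2609  0.0147  0.0056 -4.1842  1.9759] 18.3421829134299
[0.0009 0.0011 0.0076 0.0158 0.0221 0.002  0.0013 1.5595 1.1246]
[-1.7 -0.9  0.1 -0.2 -3.5  0.4 -0.4  0.1 -1.9  0.5  0.4 -0.1 -0.6 -0.2
 -2.   0.4 -0.5  0.1 -0.3  0.8  1.7 -1.1 -2.1 -0.7  0.8 -0.3  0.1  0.9
 -0.9  0.7 -0.4  0.8  0.6 -0.   2.2 -1.4  2.2  0.4 -1.9 -1.4 -0.2 -1.3
  0.6]
-1 [ 0.6439 -0.0231  0.1565 -1.6026 -0.2597  0.0146  0.0055 -4.6736  1.9989] 208.95660070749832
[0.0009 0.0011 0.0081 0.0298 0.0227 0.0021 0.0013 1.5992 1.1686]
[ -1.5  -0.9   0.4  -0.3  -3.1   0.4  -0.4  -0.   -2.1   0.5   0.1  -0.3
  -0.8  -0.3  -1.7   0.3   0.1   0.6  -0.1   0.7   1.4  -1.3  45.3   0.6
 -51.8  -1.4 -46.8  -0.1  48.3   2.   -4.7   0.8   0.3  -0.    2.1  -1.4
   1.9   0.2  -2.2  -1.2  -0.3  -1.4   0.6]
```

```bash
sed -i 's/^hd=.*/hd=[0.6437,-0.0226,0.1537]/' h.py; python3 - <<'E'
from h import *
th=-1.529
P,O=tpose(th,-1,.075); robot.line_to(list(P),list(O),velocity=.1)
im,c=shot("wrist","w2")
P,O=tpose(th,-1,.040); print(robot.line_to(list(P),list(O),velocity=.05,f_stop=8))
print(robot.current_contact_force())
fingers.gripper_to(.0,force=30); robot.pause(.2)
R=Ro.from_euler("xyz",robot.current_eef_rot(),degrees=True)
print(robot.current_finger_gap(),robot.current_gripper_force(),np.array(robot.current_tool_pos())-P)
print("F tool",R.inv().apply(robot.current_contact_force()),"M",R.inv().apply(robot.current_torque()),robot.current_time_s())
im,c=shot("wrist","w3")
E
```

```text
False
[0.4129 1.0957 0.1562]
0.34365066727305715 36.07783019542694 [-0.     -0.      0.0003]
F tool [ 0.6688  0.0619 -4.6476] M [-0.1271  0.7083  0.1092] 5.8833
```

```bash
python3 - <<'E'
from h import *
fingers.gripper_to(0,force=60)
th0,ph=-1.529,-.2609
N=8
for i in range(1,N+1):
    th=th0+(ph-th0)*i/N
    P,O=tpose(th,-1,.040); robot.move_to(list(P),list(O))
    R=Ro.from_euler("xyz",robot.current_eef_rot(),degrees=True)
    F=R.inv().apply(robot.current_contact_force());M=R.inv().apply(robot.current_torque())
    print(round(th,3),F,M,np.linalg.norm(np.array(robot.current_tool_pos())-P),robot.current_time_s())
    if np.linalg.norm(F)>30: break
v=[]
im,c=shot("wrist","w4");s,cs=shot("scene","s4")
a=cv2.resize(im[60:300,200:440,::-1],(600,600),interpolation=cv2.INTER_CUBIC);cv2.imwrite("pics/w4c.png",a)
E
```

```text
-1.37 [ 0.8262  0.901  -6.5824] [0.0661 0.7688 0.2361] 0.0003759296260963414 6.425
-1.212 [ 1.285  -0.0441 -6.4098] [0.2435 0.7947 0.2289] 0.0005088930893912614 6.7
-1.053 [ 1.509  -1.2789 -6.9107] [0.4622 0.7398 0.2588] 0.0007068800122615677 6.975
-0.895 [ 1.3701 -2.0129 -6.6041] [0.616  0.6389 0.2669] 0.0008834286080190669 7.25
-0.736 [ 1.2222 -0.9977 -6.7291] [0.7946 0.5066 0.258 ] 0.0010769326078778746 7.525
-0.578 [ 0.4437 -1.8719 -8.1031] [0.904  0.4163 0.2132] 0.00124564747407941 7.8
-0.419 [ 0.4286 -2.8185 -7.0633] [1.0807 0.2181 0.2358] 0.0014153152520699499 8.075
-0.261 [ 0.326  -2.6762 -8.4346] [1.1378 0.1029 0.2633] 0.0015994184923464236 8.35
```

View pics/w4c.png

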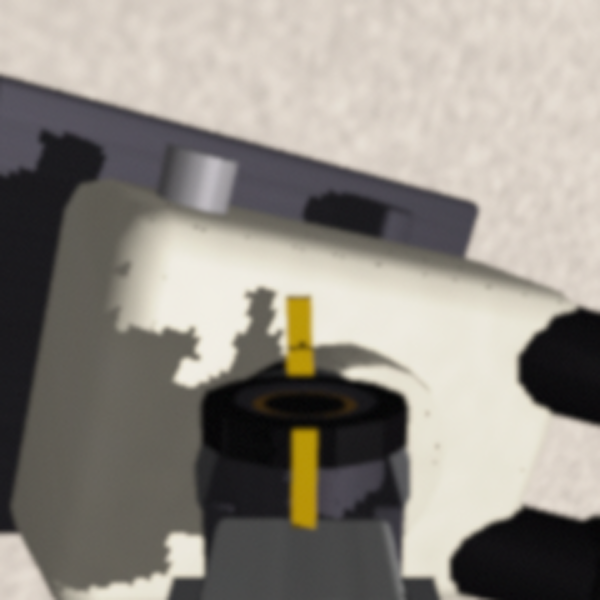

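```bash
cat > rel.py <<'E'
from h import *
def rel(pose,obs,rh=.0147,th=-.2609):
    K,E=cam("wrist",pose)
    R=Ro.from_euler("xyz",pose[1],degrees=True).as_matrix()
    def res(q):
        d,dt,dy,roll=q;r=[]
        c=(K,E.copy());c[1][:3,3]+=E[:3,:3]@(R[:,1]*dy)
        for kind,x,u,v in obs:
            Q=ad(th+dt,[x,0,.02]) if kind=="l" else rg(th+dt+d,x,rh)
            a=proj(c,H(*hd,Q))[0]; a=a+np.array([-(a[1]-240),0])*roll
            r.append(a[0]-u)
        return np.array(r+[roll*100,dt*50,dy*500])
    f=least_squares(res,[0,0,0,0]);return f.x,f.fun,np.sqrt(np.diag(np.linalg.inv(f.jac.T@f.jac)))
if __name__=="__main__":
    k=lambda u,v:(200+u/2.5,60+v/2.5)
    pose=(robot.current_tool_pos(),robot.current_eef_rot())
    o=[("l",.032,*k(305,430)),("l",.016,*k(304,525)),("m",.028,*k(301,376)),("m",.043,*k(298.5,297))]
    print(*rel(pose,o),sep="\n")
    c=cam("wrist",pose)
    for kind,x,u,v in o: print(kind,x,u,v,proj(c,H(*hd,ad(-.2609,[x,0,.02]) if kind=="l" else rg(-.2609,x,.0147))))
E
python3 rel.py
```

```text
[-0.0299  0.001  -0.0004  0.0007]
[-0.1354  0.2125 -0.132   0.0841  0.0694  0.0514 -0.1917]
[0.017  0.0169 0.0005 0.0097]
l 0.032 322.0 232.0 [[322.7308 236.8156]]
l 0.016 321.6 270.0 [[322.7167 273.4246]]
m 0.028 320.4 210.4 [[322.2896 207.1921]]
m 0.043 319.4 178.8 [[322.29   181.5263]]
```

```bash
python3 - <<'E'
from h import *
from rel import rel
fingers.gripper_to(1.0)
for up in (.075,.11):
    P,O=tpose(-.2609,-1,up); robot.line_to(list(P),list(O),velocity=.1)
    pose=(robot.current_tool_pos(),robot.current_eef_rot())
    im,c=shot("wrist",f"w5_{up}")
    pr=lambda kind,x: proj(c,H(*hd,ad(-.2609,[x,0,.02]) if kind=="l" else rg(-.2609,x,.0147)))[0]
    h=im.astype(int);y=(h[...,0]-h[...,2]>60)&(h[...,1]-h[...,2]>40)
    n,lab,st,cen=cv2.connectedComponentsWithStats(y.astype(np.uint8))
    print(up,robot.current_time_s(),[(st[i].tolist(),cen[i].round(1)) for i in range(1,n) if st[i][4]>20])
    for k,x in ("l",.032),("l",.016),("m",.028),("m",.043): print(k,x,pr(k,x))
    for r in range(150,300,3):
        xs=np.where(y[r,280:370])[0]
        if len(xs): print((r,round(280+np.average(xs,weights=h[r,280+xs,0]-h[r,280+xs,2]),1),len(xs)),end=" ")
    print()
E
```

```text
0.075 9.5917 [([313, 172, 10, 27, 242], array([317.1, 185. ])), ([314, 213, 10, 34, 304], array([318.2, 228.7]))]
l 0.032 [319.5012 217.2169]
l 0.016 [319.5112 247.8505]
m 0.028 [319.7455 196.8336]
m 0.043 [319.7428 174.4587]
(174, np.float64(317.0), 9) (177, np.float64(317.0), 9) (180, np.float64(317.0), 9) (183, np.float64(317.1), 9) (186, np.float64(317.1), 9) (189, np.float64(317.1), 9) (192, np.float64(317.5), 10) (195, np.float64(317.4), 10) (198, np.float64(318.5), 4) (213, np.float64(318.5), 8) (216, np.float64(318.5), 10) (219, np.float64(318.5), 10) (222, np.float64(318.5), 10) (225, np.float64(318.2), 9) (228, np.float64(318.2), 9) (231, np.float64(318.1), 9) (234, np.float64(318.1), 9) (237, np.float64(318.1), 9) (240, np.float64(318.1), 9) (243, np.float64(318.2), 9) (246, np.float64(320.5), 2) 
0.11 10.1417 [([314, 166, 9, 22, 169], array([318.3, 177.1])), ([316, 199, 8, 29, 209], array([319.2, 212.2]))]
l 0.032 [320.3072 202.4669]
l 0.016 [320.2986 228.8935]
m 0.028 [320.4062 187.9533]
m 0.043 [320.4141 168.0602]
(168, np.float64(318.0), 7) (171, np.float64(318.0), 7) (174, np.float64(318.3), 8) (177, np.float64(318.3), 8) (180, np.float64(318.3), 8) (183, np.float64(318.4), 8) (186, np.float64(318.2), 9) (201, np.float64(319.5), 8) (204, np.float64(319.5), 8) (207, np.float64(319.4), 8) (210, np.float64(319.3), 8) (213, np.float64(319.1), 7) (216, np.float64(319.1), 7) (219, np.float64(319.1), 7) (222, np.float64(319.0), 7) (225, np.float64(319.1), 7)
```

```bash
python3 - <<'E'
from h import *
from rel import rel
P,O=tpose(-.2609,-1,.075)
for w in (0.0147,.010): print(rel((P,O),[("l",.032,318.5,0),("l",.016,318.1,0),("m",.028,317.4,0),("m",.043,317.0,0)],rh=w))
P,O=tpose(-.2609,-1,.11)
print(rel((P,O),[("l",.032,319.5,0),("l",.016,319.05,0),("m",.028,318.4,0),("m",.043,318.0,0)]))
E
```

```text
(array([-0.0329,  0.0014, -0.0009,  0.0005]), array([-0.1607,  0.2221,  0.212 , -0.1356,  0.0518,  0.0682, -0.4465]), array([0.0192, 0.0176, 0.0005, 0.0098]))
(array([-0.034 ,  0.0014, -0.0009,  0.0005]), array([-0.1611,  0.2216,  0.2195, -0.1404,  0.0502,  0.069 , -0.4468]), array([0.0195, 0.0176, 0.0005, 0.0098]))
(array([-0.0306,  0.0015, -0.0005,  0.0003]), array([-0.1818,  0.2332,  0.1221, -0.0782,  0.0349,  0.0746, -0.2713]), array([0.0213, 0.018 , 0.0006, 0.0098]))
```

```bash
python3 - <<'E'
from h import *
from rel import rel
a=-.2609
P,O=tpose(a,-1,.040); robot.line_to(list(P),list(O),velocity=.1,f_stop=10)
fingers.gripper_to(0,force=60)
P,O=tpose(a-.034,-1,.040); robot.move_to(list(P),list(O)); robot.pause(.2)
fingers.gripper_to(1.0)
P,O=tpose(a,-1,.075); robot.line_to(list(P),list(O),velocity=.1)
im,c=shot("wrist","w6")
h=im.astype(int);y=(h[...,0]-h[...,2]>60)&(h[...,1]-h[...,2]>40)
for r in range(170,250,3):
    xs=np.where(y[r,280:370])[0]
    if len(xs): print((r,round(280+np.average(xs,weights=h[r,280+xs,0]-h[r,280+xs,2]),1),len(xs)),end=" ")
print(robot.current_time_s())
E
```

```text
(173, np.float64(317.1), 9) (176, np.float64(317.0), 9) (179, np.float64(317.0), 9) (182, np.float64(317.1), 9) (185, np.float64(317.1), 9) (188, np.float64(317.1), 9) (191, np.float64(317.5), 10) (194, np.float64(317.5), 10) (197, np.float64(317.5), 10) (215, np.float64(316.2), 9) (218, np.float64(316.2), 9) (221, np.float64(316.5), 10) (224, np.float64(316.8), 9) (227, np.float64(316.8), 9) (230, np.float64(316.5), 8) (233, np.float64(316.9), 9) (236, np.float64(316.9), 9) (239, np.float64(316.9), 9) (242, np.float64(316.8), 9) (245, np.float64(316.5), 4) 13.1333
```

```bash
cat >> h.py <<'E'
TH=-.28
def dpose(x,k,lat=0,up=0,tilt=0):  # drift centre at x on the bore axis, tool x = -k*Xa, tool leaning along port
    F=Rh()@fr(TH);z=-Ro.from_rotvec(F[:,0]*tilt).apply(F[:,2]);y=k*np.cross(-z,F[:,0]);R=np.array([np.cross(y,z),y,z]).T
    C=H(*hd,ad(TH,[x,lat,up]))[0]
    return list(C+.002*z),list(Ro.from_matrix(R).as_euler("xyz",degrees=True))
dc=np.array([.5205,.3015,.036]);dyaw=np.deg2rad(15.8)
def rpose(k,up,dx=0):  # over the drift in the rack; tool x = k*drift x
    R=np.array([[k*np.cos(dyaw),k*np.sin(dyaw),0],[k*np.sin(dyaw),-k*np.cos(dyaw),0],[0,0,-1]]).T
    return list(dc+[dx*np.cos(dyaw),dx*np.sin(dyaw),up-.002]),list(Ro.from_matrix(R).as_euler("xyz",degrees=True))
E
python3 - <<'E'
from h import *
print(np.array(robot.current_joint_positions()))
f=lambda a:None if a is None else np.array(a).round(0)
for k in(1,-1):
    print("rack",k,f(robot.inverse_kinematics(*rpose(k,0))),f(robot.inverse_kinematics(*rpose(k,.12))))
    for tilt in (0,.26,.5):
        print("ins",k,tilt,[f(robot.inverse_kinematics(*dpose(x,k,tilt=tilt))) for x in(-.18,-.079)])
F=Rh()@fr(TH);print(F, dpose(-.18,1),dpose(-.079,1))
E
```

```text
[ -3.1072   2.3395  10.2444 116.4308 -15.2287  33.1641  41.485 ]
rack 1 [ -33.   35.    2.   93.   -1.   52. -105.] [ -31.   28.   -2.   86.    1.   66. -107.]
ins 1 0 [array([  -3.,   24.,   34.,   99.,  -46.,   43., -100.]), array([ -11.,   17.,   30.,  110.,  -40.,   33., -110.])]
ins 1 0.26 [array([  -7.,   29.,   35.,   88.,  -26.,   54., -122.]), array([ -14.,   22.,   29.,   98.,  -16.,   47., -135.])]
ins 1 0.5 [array([  -6.,   35.,   30.,   75.,  -12.,   68., -135.]), array([ -11.,   29.,   22.,   86.,   -4.,   63., -147.])]
rack -1 [-29.  35.  -4.  93.   3.  52.  72.] [-26.  28.  -9.  86.   4.  67.  71.]
ins -1 0 [array([  6.,  23.,  21.,  99., -39.,  40.,  75.]), array([  3.,  16.,  13., 110., -31.,  31.,  63.])]
ins -1 0.26 [array([  2.,  27.,  20.,  87., -16.,  52.,  51.]), array([-2., 20., 13., 98., -7., 46., 38.])]
ins -1 0.5 [array([ 3., 33., 14., 74., -2., 68., 38.]), array([-0., 27.,  6., 85.,  4., 63., 26.])]
[[-0.3836 -0.7802 -0.4941]
 [ 0.9131 -0.4005 -0.0765]
 [-0.1382 -0.4805  0.866 ]] ([np.float64(0.6622248354623212), np.float64(-0.19478371561987898), np.float64(0.1787971415414826)], [np.float64(-150.97561211188605), np.float64(-7.942418484837632), np.float64(-67.20974983420422)]) ([np.float64(0.6234768978028166), np.float64(-0.10256208854376349), np.float64(0.16484118128899486)], [np.float64(-150.97561211188605), np.float64(-7.942418484837632), np.float64(-67.20974983420422)])
```

```bash
python3 - <<'E'
from h import *
P,O=tpose(-.2609,-1,.14); robot.line_to(list(P),list(O),velocity=.2)
robot.move_to(*rpose(-1,.12))
im,c=shot("wrist","w7"); print(robot.current_time_s())
h=im.astype(int);red=((h[...,0]-h[...,1]>60)&(h[...,0]-h[...,2]>60)).astype(np.uint8)
n,lab,st,cen=cv2.connectedComponentsWithStats(red);i=1+np.argmax(st[1:,4]);print(st[i],cen[i])
cnt=cv2.findContours((lab==i).astype(np.uint8),0,1)[0][0];print(cv2.minAreaRect(cnt))
d=np.array([np.cos(dyaw),np.sin(dyaw),0]);e=np.array([-d[1],d[0],0])
q=np.array([dc+[0,0,.008]+s*.025*d+t*.008*e for s,t in((1,1),(1,-1),(-1,-1),(-1,1))])
print("pred",proj(c,q)); print("meas",[onz(c,u,.044) for u in cv2.boxPoints(cv2.minAreaRect(cnt))])
v=im[:,:,::-1].copy();cv2.polylines(v,[np.int32(proj(c,q))],True,(0,255,0),1)
cv2.polylines(v,[np.int32(proj(c,[dc+.1*d,dc-.1*d]))],False,(0,255,255),1);cv2.imwrite("pics/w7o.png",v)
E
```

```text
15.025
[ 318  204   23   71 1570] [329.3019 238.6834]
((329.0, 239.0), (70.0, 22.0), 90.0)
pred [[334.9914 274.079 ]
 [311.3463 274.1255]
 [310.4821 201.6225]
 [335.628  201.5564]]
meas [array([0.4988, 0.292 , 0.044 ]), array([0.495 , 0.3055, 0.044 ]), array([0.5414, 0.3193, 0.044 ]), array([0.5454, 0.3049, 0.044 ])]
```

View pics/w7o.png

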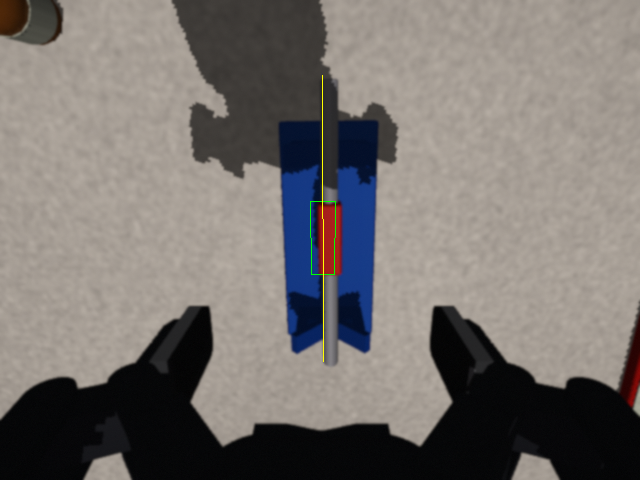

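```bash
sed -i 's/^dc=[^;]*;/dc=np.array([.5203,.3048,.036]);/' h.py; python3 - <<'E'
from h import *
robot.move_to(*rpose(-1,.05)); print(robot.line_to(*rpose(-1,0),velocity=.06,f_stop=10))
fingers.gripper_to(0,force=60); print(robot.current_finger_gap()*85,robot.current_gripper_force(),robot.current_contact_force())
robot.line_to(*rpose(-1,.04),velocity=.08)
robot.line_to(*rpose(-1,.30),velocity=.25); print(robot.current_contact_force(),robot.current_time_s())
im,c=shot("wrist","w8")
robot.move_to(*dpose(-.185,-1,up=.15,tilt=.5)); robot.line_to(*dpose(-.185,-1,tilt=.5),velocity=.15)
robot.line_to(*dpose(-.165,-1,tilt=.5),velocity=.08)
print(robot.current_contact_force(),robot.current_time_s(),robot.current_tool_pos(),dpose(-.165,-1,tilt=.5)[0])
a,c=shot("wrist","w9");b,cs=shot("scene","s9");t,ct=shot("top","t9")
Z=lambda i,x,y,w,h:cv2.resize(i[y:y+h,x:x+w,::-1],(400,300),interpolation=cv2.INTER_CUBIC)
cv2.imwrite("pics/m9.png",np.vstack([np.hstack([cv2.resize(a[:,:,::-1],(400,300)),Z(b,210,180,160,120)]),np.hstack([Z(t,290,160,160,120),Z(a,220,0,240,180)])]))
E
```

```text
False
14.824981873613847 59.226475954055786 [-0.7497 -0.445   2.1741]
[-0.6064 -0.2641 -1.8126] 18.875
[ 0.1678 -0.2189 -1.623 ] 22.3583 [ 0.6558 -0.1805  0.177 ] [np.float64(0.6556011424701833), np.float64(-0.18149021399965684), np.float64(0.1764757528786494)]
```

View pics/m9.png

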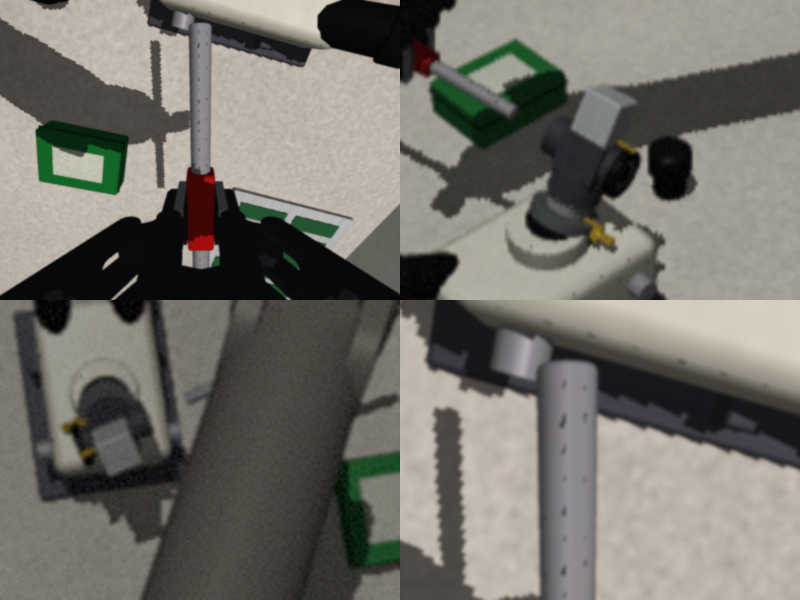

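```bash
python3 - <<'E'
from h import *
S=cam("scene");T=cam("top")
pr=lambda c,x:proj(c,H(*hd,ad(TH,[x,0,0])))[0]
print("scene: back",pr(S,-.032),"tip",pr(S,-.065),"gripend",pr(S,-.14)); print("top",pr(T,-.032),pr(T,-.065))
b=cv2.imread("pics/s9.png");t=cv2.imread("pics/t9.png")
Z=lambda i,x,y,w,h:cv2.resize(i[y:y+h,x:x+w],(400,600),interpolation=cv2.INTER_CUBIC)
v=np.hstack([Z(b,220,195,80,120)[:],Z(t,300,175,80,120)])
for c,o,ox in((S,(220,195),0),(T,(300,175),400)):
    for x in(-.065,-.032,.032):
        u=((pr(c,x)-o)*5+[ox,0]).astype(int); cv2.circle(v,tuple(map(int,u)),4,(0,0,255),1)
    if c is S:
        an=np.arange(0,6.3,.1)
        for r in(.01,.015):
            q=proj(c,H(*hd,ad(TH,np.array([0*an-.032,r*np.cos(an),r*np.sin(an)]).T)));cv2.polylines(v,[np.int32((q-o)*5)],True,(0,255,0),1)
cv2.imwrite("pics/m9b.png",v)
E
```

```text
scene: back [271.216  233.0634] tip [256.6726 224.5867] gripend [224.7302 205.969 ]
top [348.2537 205.9645] [362.9469 199.7806]
```

View pics/m9b.png

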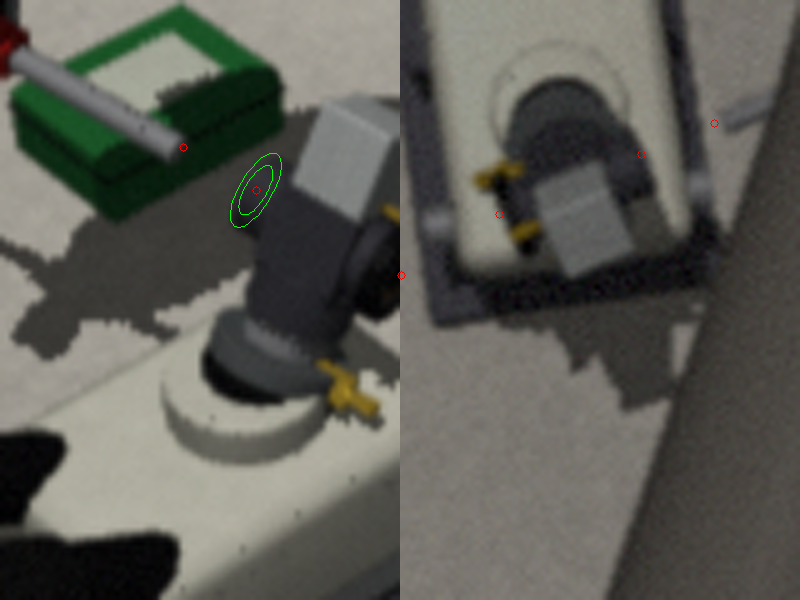

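```bash
python3 - <<'E'
from h import *
T=cam("top");S=cam("scene")
f=lambda c,P:proj(c,H(*hd,ad(TH,P)))
b=.015;q=[[b,b,.048],[b,-b,.048],[-b,-b,.048],[-b,b,.048]]
print("top grip face",((f(T,q)-[300,175])*5+[400,0]).round(0).tolist(),"line",((f(T,[[.032,0,.02],[.016,0,.02]])-[300,175])*5+[400,0]).round(0))
print("scene face",((f(S,q)-[220,195])*5).round(0).tolist())
F=Rh()@fr(TH);print("tool err local",F.T@(np.array(robot.current_tool_pos())-dpose(-.165,-1,tilt=.5)[0]), robot.current_eef_rot(),dpose(-.165,-1,tilt=.5)[1])
E
```

```text
top grip face [[562.0, 276.0], [534.0, 215.0], [603.0, 186.0], [631.0, 248.0]] line [[504. 234.]
 [539. 219.]]
scene face [[431.0, 128.0], [393.0, 137.0], [322.0, 97.0], [362.0, 89.0]]
tool err local [-0.0008  0.0001  0.0004] [179.6111   7.9996 112.7547] [np.float64(179.62350186842724), np.float64(7.942418484837645), np.float64(112.7902501657958)]
```

```bash
python3 - <<'E'
from h import *
F=Rh()@fr(TH)
L=lambda:(F.T@np.array(robot.current_contact_force())).round(1)
print(L())
robot.line_to(*dpose(-.145,-1,lat=-.001,tilt=.5),velocity=.05)
t,ct=shot("top","t10");b,cs=shot("scene","s10")
for x in(-.13,-.12,-.107):
    s=robot.line_to(*dpose(x,-1,lat=-.001,tilt=.5),velocity=.04,f_stop=6)
    print(x,s,L(),F.T@(np.array(robot.current_tool_pos())-dpose(x,-1,lat=-.001,tilt=.5)[0]),robot.current_time_s())
    if s: break
b,cs=shot("scene","s11")
Z=lambda i,x,y,w,h:cv2.resize(i[y:y+h,x:x+w,::-1],(400,600),interpolation=cv2.INTER_CUBIC)
cv2.imwrite("pics/m11.png",np.hstack([Z(t,320,175,60,90),Z(b,230,200,60,90)]))
E
```

```text
[-0.3  0.4 -1.6]
-0.13 False [-0.2  1.4 -1.4] [ 0.0003 -0.0002 -0.    ] 23.6833
-0.12 False [ 0.6 -0.2 -1.8] [ 0.0005 -0.0002 -0.0001] 24.0833
-0.107 False [ 0.2  0.6 -1.1] [ 0.0005 -0.0002 -0.0001] 24.5583
```

View pics/m11.png

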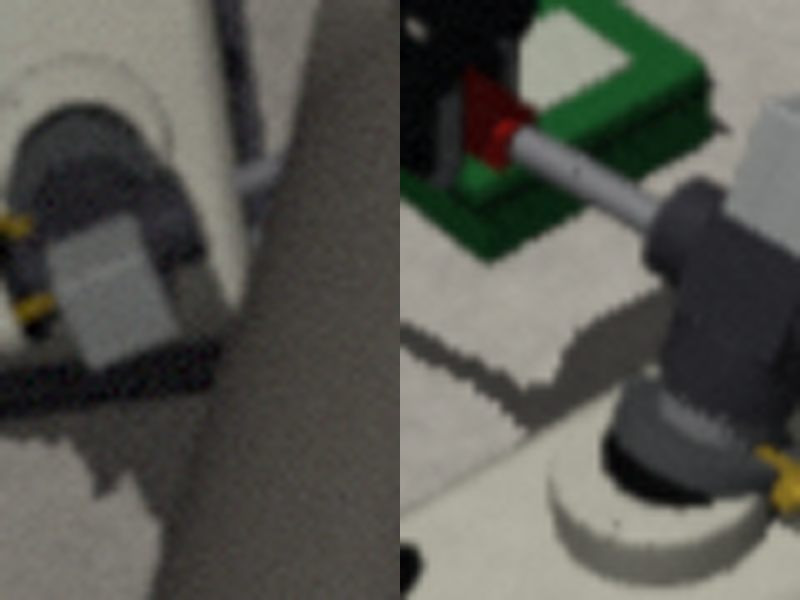

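```bash
python3 - <<'E'
from h import *
F=Rh()@fr(TH)
L=lambda:(F.T@np.array(robot.current_contact_force())).round(1)
for x in(-.1,-.096,-.092,-.088,-.084,-.080,-.076,-.072,-.068,-.064):
    s=robot.line_to(*dpose(x,-1,lat=-.001,tilt=.5),velocity=.03,f_stop=18)
    print(x,s,L(),F.T@(np.array(robot.current_tool_pos())-dpose(x,-1,lat=-.001,tilt=.5)[0]),robot.current_time_s())
    if s or abs(L()[0])>20: break
b,cs=shot("scene","s12")
E
```

```text
-0.1 False [-0.2  1.2 -0.7] [ 0.0005 -0.0002 -0.0001] 24.9917
-0.096 False [-0.1  0.2 -0.8] [-0.     -0.      0.0001] 25.275
-0.092 False [-5.3  0.8 -2. ] [-0.002  -0.      0.0005] 25.5583
-0.088 False [-5.3  1.1 -1.8] [-0.001   0.      0.0002] 25.8417
-0.084 False [-4.4 -0.7 -1.1] [-0.0002  0.      0.0001] 26.125
-0.08 False [-4.   0.7 -1.9] [ 0.0001  0.0001 -0.    ] 26.4083
-0.076 False [-6.   0.5 -0.8] [-0.0019  0.      0.0004] 26.6917
-0.072 False [-11.6   1.3  -1.9] [-0.0058 -0.      0.0011] 26.975
-0.068 False [-15.6  -0.1  -2.7] [-0.0097 -0.0001  0.0019] 27.2583
-0.064 False [-21.   -0.1  -2.1] [-0.0135 -0.0002  0.0026] 27.5417
```

```bash
python3 - <<'E'
from h import *
F=Rh()@fr(TH)
L=lambda:(F.T@np.array(robot.current_contact_force())).round(1)
for x,v in((-.08,.05),(-.13,.08),(-.19,.15)):
    robot.line_to(*dpose(x,-1,lat=-.001,tilt=.5),velocity=v); print(L())
robot.line_to(*dpose(-.19,-1,up=.16,tilt=.5),velocity=.25)
robot.move_to(*rpose(-1,.26)); robot.line_to(*rpose(-1,.08),velocity=.2)
print(robot.current_time_s()); a,c=shot("wrist","w13");b,_=shot("scene","s13")
Z=lambda i,x,y,w,h:cv2.resize(i[y:y+h,x:x+w,::-1],(400,600),interpolation=cv2.INTER_CUBIC)
cv2.imwrite("pics/m13.png",np.hstack([Z(a,200,0,320,480),Z(b,240,200,80,120)]))
E
```

```text
[-1.4  1.6 -1.4]
[ 0.6  0.2 -0.7]
[ 0.8  0.5 -1.1]
33.125
```

View pics/m13.png

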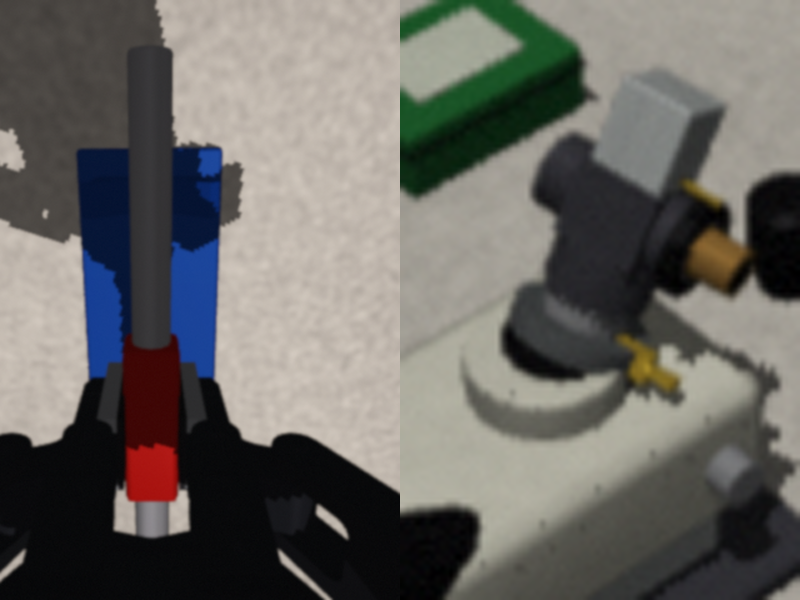

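```bash
python3 - <<'E'
from h import *
robot.line_to(*rpose(-1,.015),velocity=.12)
print(robot.line_to(*rpose(-1,-.001),velocity=.03,f_stop=4),robot.current_tool_pos(),robot.current_contact_force())
fingers.gripper_to(.45); robot.pause(.3); fingers.gripper_to(1.0)
robot.line_to(*rpose(-1,.13),velocity=.15); robot.pause(.2)
a,c=shot("wrist","w14");b,_=shot("scene","s14")
# look at the outlet and mark again
P,O=tpose(-.2609,-1,.14); robot.move_to(list(P),list(O)); P,O=tpose(-.2609,-1,.11); robot.line_to(list(P),list(O),velocity=.15); robot.pause(.2)
im,c=shot("wrist","w15");h=im.astype(int);y=(h[...,0]-h[...,2]>60)&(h[...,1]-h[...,2]>40)
for r in range(160,235,3):
    xs=np.where(y[r,280:370])[0]
    if len(xs): print((r,round(280+np.average(xs,weights=h[r,280+xs,0]-h[r,280+xs,2]),1),len(xs)),end=" ")
print(robot.current_time_s())
cv2.imwrite("pics/m15.png",np.vstack([np.hstack([cv2.resize(i[:,:,::-1],(400,300)) for i in(a,im)]),np.hstack([cv2.resize(i[:,:,::-1],(400,300),interpolation=cv2.INTER_CUBIC) for i in(b[330:480,370:570],im[150:240,260:380])])]))
E
```

```text
True [0.5203 0.3045 0.0342] [ 0.3552 -0.4151  3.501 ]
(166, np.float64(324.5), 10) (169, np.float64(320.9), 18) (172, np.float64(320.6), 19) (175, np.float64(320.6), 19) (178, np.float64(320.6), 19) (181, np.float64(321.3), 19) (184, np.float64(321.4), 19) (187, np.float64(321.1), 20) (190, np.float64(321.4), 19) (193, np.float64(321.2), 15) (199, np.float64(316.0), 7) (202, np.float64(315.7), 8) (205, np.float64(315.7), 8) (208, np.float64(316.0), 7) (211, np.float64(316.0), 7) (214, np.float64(316.0), 7) (217, np.float64(316.1), 7) (220, np.float64(316.1), 7) (223, np.float64(315.9), 7) 38.8833
```

View pics/m15.png

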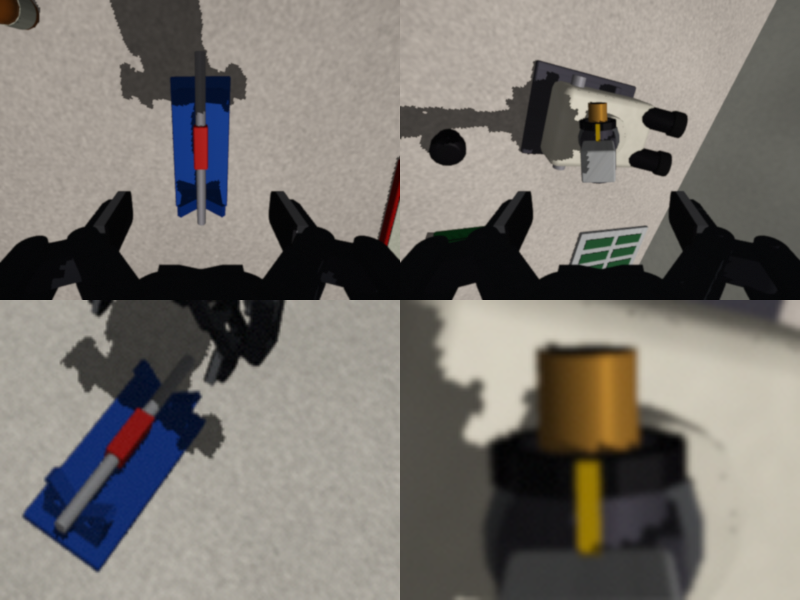

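```bash
python3 - <<'E'
from h import *
# adapter shift between before/after push in the scene picture (grip block + back end), then tilt view of line from outside
s6=cv2.cvtColor(cv2.imread("pics/s10.png"),6).astype(np.float32);s14=cv2.cvtColor(cv2.imread("pics/s14.png"),6).astype(np.float32)
print("block shift",cv2.phaseCorrelate(s6[212:238,278:306],s14[212:238,278:306],cv2.createHanningWindow((28,26),5)),
 "head shift",cv2.phaseCorrelate(s6[260:350,210:300],s14[260:350,210:300]),
 "outlet/line", cv2.phaseCorrelate(s6[228:262,262:290],s14[228:262,262:290],cv2.createHanningWindow((28,34),5)))
# oblique view: lean the tool about Ya so the camera looks from outside the outlet back at it
F=Rh()@fr(TH)
for tl in(.35,.5,.7):
  for s in(1,-1):
    z=-F[:,2]*np.cos(tl)-F[:,0]*np.sin(tl);y=-s*F[:,1];R=np.array([np.cross(y,z),y,z]).T
    P=H(*hd,ad(TH,[.035,0,0]))[0]-z*.13+F[:,0]*.02
    q=robot.inverse_kinematics(list(P),list(Ro.from_matrix(R).as_euler("xyz",degrees=True)));print(tl,s,P,None if q is None else np.array(q).round(0))
E
```

```text
block shift ((0.07755735163006605, 0.7363325293664165), 0.8072482450508777) head shift ((0.0018821315473118716, 0.010951059131407703), 0.9312926341869213) outlet/line ((-0.20713453818075855, -0.2314062447394818), 0.6507993389058996)
0.35 1 [0.4936 0.051  0.2477] [ -4.  -5. -23. 125.  44.  41. -37.]
0.35 -1 [0.4936 0.051  0.2477] [-86. -13.  51. 127.  58.  52. 132.]
0.5 1 [0.4908 0.0678 0.2382] [ -5.   1. -33. 125.  59.  53. -58.]
0.5 -1 [0.4908 0.0678 0.2382] [-91.  -3.  53. 127.  60.  54. 121.]
0.7 1 [0.4898 0.0885 0.2226] [ -6.  16. -47. 123.  71.  76. -78.]
0.7 -1 [0.4898 0.0885 0.2226] [-85.  13.  43. 125.  59.  57. 111.]
```

```bash
cat > obl.py <<'E'
from h import *
def oblpose(tl=.5):
    F=Rh()@fr(TH);z=-F[:,2]*np.cos(tl)-F[:,0]*np.sin(tl);y=-F[:,1];R=np.array([np.cross(y,z),y,z]).T
    return list(H(*hd,ad(TH,[.055,0,0]))[0]-z*.13),list(Ro.from_matrix(R).as_euler("xyz",degrees=True))
E
python3 - <<'E'
from obl import *
P,O=tpose(-.2609,-1,.14); robot.line_to(list(P),list(O),velocity=.15)
robot.move_to(*oblpose()); robot.pause(.2)
im,c=shot("wrist","w16");print(robot.current_time_s())
f=lambda P:proj(c,H(*hd,P))
print("line",f(ad(TH,[[.032,0,.02],[.016,0,.02]])),"nose",f(ad(TH,[.049,0,0])),"mark",f(np.array([rg(TH,r,.0147) for r in(.03,.045)])))
h=im.astype(int);y=(h[...,0]-h[...,2]>60)&(h[...,1]-h[...,2]>40)
for r in range(0,480,4):
    xs=np.where(y[r,250:400])[0]
    if len(xs): print((r,round(250+np.average(xs,weights=h[r,250+xs,0]-h[r,250+xs,2]),1),len(xs)),end=" ")
E
```

```text
40.95
line [[320.5344 276.3115]
 [320.5589 289.4732]] nose [[320.5215 239.7629]] mark [[320.579  212.6015]
 [320.5596 199.1063]]
(200, np.float64(319.9), 5) (204, np.float64(319.5), 8) (208, np.float64(319.4), 8) (212, np.float64(319.5), 6) (216, np.float64(319.5), 8) (220, np.float64(319.5), 8) (224, np.float64(319.7), 8) (228, np.float64(320.5), 4) (244, np.float64(330.5), 4) (248, np.float64(324.0), 18) (252, np.float64(323.5), 19) (256, np.float64(323.1), 18) (260, np.float64(322.3), 15) (276, np.float64(319.2), 7) (280, np.float64(319.4), 6) (284, np.float64(319.5), 6) (288, np.float64(319.4), 4)
```

```bash
python3 -c "
from h import *
print(workorder.close_job())"
```

```text
the job is handed in; nothing more can be done
None
```

The job is handed in at about 41 s of the 72 s allowed. The adapter points at the mark to within about 0.01 rad; I overshot by about 0.03 rad while screwing it on and turned it back. The brass sleeve was pushed to its stop, and the drift lies back across both saddles. I did not touch the ring, slide box, eyepiece or oil bottle.

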